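# Fit the camera tube to the microscope's photo port

### The job

Take the camera tube out of its cradle, stand it upright on the bench with its open mouth down and let go of it; then take it again and push it, mouth down, over the photo port on top of the microscope head, past the port's sprung balls, until it is fully home on the port's flange, and let go. Leave the other small things on the bench where they are.

Things in the scene. Friction and masses are not known exactly. Their poses are not given: they have to be found in the camera images.
- tube: bare aluminium camera tube, 0.14-0.26 kg, 90 mm long: round sleeve 44 mm outside diameter, 65 mm long, open at one end (the mouth: bore 34 mm diameter, 59 mm deep), with a closed solid neck, 30 mm diameter, 25 mm long, at the other. Origin: centre of the mouth; z along the axis from mouth to neck. It starts lying in the cradle; balance point about 50 mm from the mouth
- cradle: fixed low grey cradle, 70 x 36 x 26 mm, in which the tube lies with its axis level, 45 mm above the bench, neck towards the cradle's +x. Origin: centre of its underside; x along the rails. It is narrower than the tube, so fingers pass down on both sides of it.
- head: fixed white microscope head on a dark round foot: box 125 x 100 mm, top 100 mm above the bench, carrying the photo port; two slanting eyepiece tubes (62 mm apart) rise from its +x side, to 160 mm from the origin and 120 mm above the bench. Origin: under the foot's centre; z up, y left to right across the eyepieces
- port_nominal (a point): middle of the photo port's centring range, on the head's z axis, 106 mm above the bench: height of the seat (top of a 48 mm flange). The port itself, flange and spigot together, stands on a locked sideways slide, up to 14 mm to either side of here along the head's y; this offset is in no reading: look or feel for it
- spigot_nominal (a point): the port's upright round spigot, 31 mm diameter, its tapered tip (last 1.5 mm, down to 28 mm diameter) ending here, 142 mm above the bench, but off to the side with the port by the same unknown offset of up to 14 mm
- balls_nominal (a point): height, 120 mm above the bench, of two steel balls on springs, 2.5 mm proud of the spigot on its sides facing the head's +x and -x (offset with the port). Pushing the tube past them takes roughly 5 to 12 N downwards; then it slides to the seat with friction and stays
- eyepiece: bystander: loose black eyepiece standing at the far side, 36 mm diameter, 50 mm high; origin under its centre
- objective: bystander: loose steel objective standing on its thread, 26 mm diameter, 40 mm high; origin under its centre
- oil: bystander: small amber bottle, 32 mm diameter, 60 mm high; origin under its centre
- dish: bystander: clear dish, 60 mm diameter, 14 mm high; origin under its centre
- spacer: bystander: loose aluminium ring, 44 mm outside diameter, 20 mm high; origin under its centre
- driver: bystander: screwdriver 150 mm long lying at the far side
Not all that is in view belongs to the job. Leave any blue or purple look-alike of the tube alone.

How it is judged:
On the way:
1. the tube stands upright on the bench, mouth down, and is let go (angle between tube's own z axis and vertical below 0.08 rad and height (world z) of tube below 0.004 m and contact force between the fingers and tube below 0.1 N and linear speed of tube below 0.02 m/s), for 0.2 s.
At the end, for the whole second after the job is handed in: the tube sits mouth down over the port's spigot, its mouth within 2.5 mm of the flange's upper face, upright within 0.06 rad (its axis within 18 mm of the middle of the centring range), released and at rest (z of tube in the frame of head between 0.102 and 0.1085 m and horizontal distance between tube and port_nominal below 0.018 m and angle between tube's own z axis and vertical below 0.06 rad and contact force between the fingers and tube below 0.1 N and linear speed of tube below 0.01 m/s); the robot touches nothing.
It fails at once if a bystander (eyepiece, objective, bottle, dish, ring or screwdriver) is moved by more than 30 mm (distance of any of eyepiece, objective, oil, dish, spacer, driver from where it was at the start of the episode above 0.03 m).
It also fails if it takes over 72 s, if anything falls off the work surface, if the arm or the gripper's body presses on something with over 40 N, if the wrist force passes 120 N, or if a joint passes its speed limit or range.

### The arm

A 7-joint arm with a two-finger parallel gripper is mounted at the origin on the work surface. World frame = base frame: x ahead of the robot, y to its left, z up, the work surface at z = 0. Lengths are in m, angles in rad, forces in N, time in s.
With the tool pointing down it reaches from about 0.4 to 0.875 m from the base axis. Payload 19.3 kg.
Tool frame: the origin (TCP) lies on the centre line of the jaws, within the pads' length; the fingertips stand 14 mm ahead of it and the grasp point (between the pads) lies 5 mm behind it; z points along the fingers, y is the line along which they close (so a half turn about z gives the same grasp; the last joint's range is limited). The gripper opens to 85 mm and grips with 20 to 120 N. Pads are 22 mm wide; open, the fingers measure 114 mm over their backs; the gripper's body (76 mm by 85 mm) begins 54 mm behind the grasp point. The pads swing forward as they close: fully open they stand 13 mm farther back than shut.
Start: joints at [-1.379, 0.521, -0.036, 1.599, 0.021, 1.021, -0.113], TCP at [0.162, 0.604, 0.245] pointing down, gripper open.
Joint ranges: [-2.91, 2.91], [-0.3, 2.13], [-1.5, 1.42], [0.17, 2.43], [-1.26, 4.41], [0.16, 1.93], [-2.52, 2.52]. Speed limits (rad/s): [1.89, 1.89, 2.39, 2.39, 3.01, 3.01, 3.01].

### API

Orientations are given as [roll, pitch, yaw] about the fixed x, y, z axes, in that order (R = Rz(yaw) Ry(pitch) Rx(roll)).
In Python, from workcell import bot, grab_frame, regions_of gives the robot as it stands. The module is installed in compiled form; this text tells all that it offers.
- The arm moves only by the tool play_rows, never from a script. Its argument "plan" is a list of rows, each a list of 3 entries, a list of its own where there are three numbers: the shift along the tool's x, y, z in units of 2.5 cm (1.0 is 2.5 cm), then the turn, a rotation vector about the tool's x, y, z in units of 0.15 rad (1.0 is 0.15 rad), then the closure, from -1 (fully open) to 1 (shut). In form: [[[tx, ty, tz], [rx, ry, rz], jaw], ...]. A call has 1 to 20 rows; each row shifts and turns the commanded pose from where the row before left it, along the tool's axes as they then stand; what a row does not reach is not made up. A row lasts 1/8 s, in which the tool goes at most 62.5 mm and 10.7 degrees, less where a joint would pass 70% of its speed; a pose out of reach is approached as far as the arm can. A call with a number of a shift or a turn outside -1 to 1 is refused whole. A call with a gripper value outside its range is refused whole. The fingers move at their own pace and stop on an object; "newtons" is the grip in N (left out, the last holds). Time passes only in rows, so rows that do not move let the fingers close. It gives the time, the measured TCP pose, the force, the opening and the grip force at its end, in the units of the state.
- bot.observe(): the state, without advancing time (a new reading comes with each control period).
- grab_frame(name): name is "side" or "top" or "wrist"; returns a dict with "pixels" (480x640x3 uint8, red, green, blue), "depth" (480x640 float32, m along the optical axis (not along the pixel's ray), 0 where there is no reading), "camera_matrix" (3x3 intrinsics, pixels), "R" (3x3) and "t" (3): a world point X has camera coordinates R X + t. Camera axes: x right, y down, z forward; pixel columns grow to the right and rows downward; lengths in m; the calibration is good to about 2 mm. A picture is of the moment at which its call begins.
- bot.job_done(): hands the job in; it is judged then, once.
Trained networks look in the newest picture that a camera, given by its name, has taken for a name from the list of things; names that differ only in an ending like _2 or _b are one class to them, and where a whole thing is asked for, a point or a joint stands for the part that bears it (a point fixed in the world has none). Each returns a list of dicts, best first, with "p" (0 to 1); they miss things now and then, are a little off and sometimes report something else, mostly with a low value. They report only what shows in the picture. A call takes as long as a camera call. They do not tell look-alikes from the thing itself.
- regions_of(thing, camera): "mask" (480x640 bool, what is visible of it) and "box" ([left, top, right, bottom] in pixels, round what is visible of it).
The state is a dict: "clock": time; "qpos": joint angles; "qd": joint speeds; "joint_efforts": joint torques, N m; "position": TCP position; "tool_rot": TCP orientation; "force": force on the tool from outside, world axes, zero at the start; "moment": the same for the moment, N m; "grip_width": finger opening in m; "finger_force": force on a finger pad.
Only numpy, scipy, OpenCV 4.12 (cv2) and the standard library are available. Lean on these libraries where they do the work, as an engineer would, in place of code of your own. Each camera call takes 0.05 s, during which the arm holds its last target. There are 200 camera calls.

## Working session

There is one attempt and no reset: what is moved stays moved. The work goes in short steps, Python scripts to look and compute and a tool call to move; the robot and the scene stay as the last step left them, time stands still between calls to the robot, and variables do not carry over. Pictures are saved under pics/ and viewed, at most 10 in all, crops included, and the job is handed in when it is done.

Besides the shell and the picture viewer there is one more tool, called after ">>>" by a JSON object that holds its "fn" and its "kwargs", one argument or row to a line. play_rows: Moves the arm, as the interface text tells. Its arguments: {"type":"object","properties":{"plan":{"type":"array"},"newtons":{"type":"number"}},"required":["plan"]}

```bash
mkdir -p pics; cat > h.py <<'E'
import numpy as np, cv2
from workcell import bot, grab_frame, regions_of
def cloud(f):
    K=np.array(f["camera_matrix"]);d=f["depth"];v,u=np.mgrid[:480,:640]
    c=np.stack([(u-K[0,2])/K[0,0]*d,(v-K[1,2])/K[1,1]*d,d],-1)
    w=(c-np.array(f["t"]))@np.array(f["R"]); w[d==0]=np.nan
    return w
def save(f,n,box=None,s=1):
    p=f["pixels"][...,::-1]
    if box: p=p[box[1]:box[3],box[0]:box[2]]
    cv2.imwrite("pics/"+n,cv2.resize(p,None,fx=s,fy=s))
E
python3 - <<'E'
from h import *
np.set_printoptions(precision=4,suppress=True)
s=bot.observe();print(s)
fs={}
for n in("top","side"):
    f=fs[n]=grab_frame(n);w=cloud(f)
    for t in("tube","cradle","head","eyepiece","objective","oil","dish","spacer","driver"):
        for r in regions_of(t,n)[:3]:
            p=w[r["mask"]];p=p[~np.isnan(p[:,0])]
            if len(p):print(n,t,round(r["p"],2),r["box"],np.median(p,0),"min",np.percentile(p,2,0),"max",np.percentile(p,98,0))
a=np.hstack([fs["top"]["pixels"],fs["side"]["pixels"]])[...,::-1]
cv2.imwrite("pics/a.png",fs["top"]["pixels"][...,::-1]);cv2.imwrite("pics/b.png",fs["side"]["pixels"][...,::-1])
E
```

```text
{'clock': 0.0, 'qpos': array([-1.3792,  0.522 , -0.0363,  1.6   ,  0.0212,  1.0211, -0.1128]), 'qd': array([-0.0003,  0.0007,  0.0011, -0.0018,  0.0008,  0.0013, -0.0001]), 'joint_efforts': array([  0.002 , -92.7111,   1.9808, -36.9942,   0.0179,   0.0083,
         0.    ]), 'position': array([0.1617, 0.6034, 0.2447]), 'tool_rot': array([-3.1405,  0.0001,  2.8797]), 'force': array([ 0.4221, -0.0764,  0.5039]), 'moment': array([-0.0136,  0.0332,  0.036 ]), 'finger_force': 0.0, 'grip_width': 0.08490393830222168}
top tube 0.85 [225.8, 318.6, 251.3, 366.8] [0.3935 0.1686 0.0389] min [0.3561 0.1466 0.024 ] max [0.439  0.19   0.0455]
top tube 0.77 [240.8, 183.0, 289.2, 221.4] [0.6699 0.1286 0.0386] min [0.6385 0.0912 0.022 ] max [0.7041 0.1642 0.0455]
top tube 0.71 [210.6, 251.6, 262.9, 282.0] [0.5407 0.1675 0.0613] min [ 0.5155  0.1308 -0.0001] max [0.565  0.2152 0.0686]
top head 0.77 [376.9, 189.4, 462.8, 311.5] [ 0.5661 -0.1577  0.0998] min [ 0.4774 -0.2282  0.0365] max [ 0.6777 -0.0971  0.1425]
top eyepiece 0.5 [248.9, 134.4, 271.5, 157.9] [0.7885 0.1422 0.0485] min [ 0.7757  0.1277 -0
[... 1465 characters left out ...]
0406 0.0251] min [0.656  0.0286 0.0042] max [0.6745 0.0481 0.0414]
side oil 0.69 [249.0, 182.7, 263.0, 209.0] [ 0.7899 -0.0313  0.0347] min [ 0.7812 -0.0479  0.0046] max [ 0.8045 -0.0214  0.0619]
side dish 0.67 [274.0, 220.3, 301.4, 241.1] [ 0.6923 -0.0277  0.0103] min [ 0.6627 -0.0486  0.004 ] max [ 0.7151 -0.0011  0.016 ]
side dish 0.35 [236.4, 309.8, 290.9, 354.1] [0.5362 0.1787 0.0611] min [0.5138 0.1376 0.0023] max [0.5855 0.2219 0.0687]
side spacer 0.6 [216.0, 209.9, 236.9, 231.1] [0.7969 0.0423 0.0153] min [0.7762 0.022  0.0004] max [0.8164 0.0634 0.0227]
side driver 0.88 [284.7, 147.8, 317.9, 192.0] [ 0.8072 -0.1754  0.0215] min [ 0.7215 -0.1974  0.0082] max [ 0.855  -0.1517  0.0284]
```

View pics/a.png

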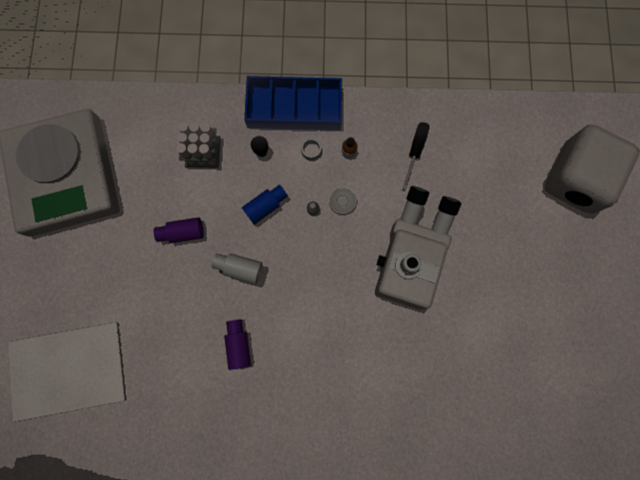

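View pics/b.png

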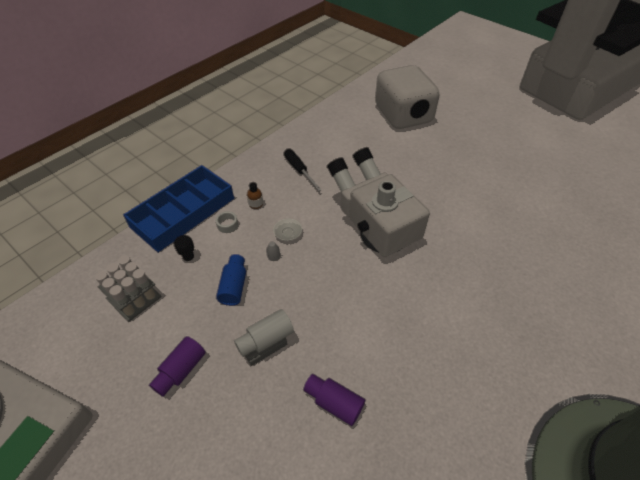

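Candidates for the tube in the top picture are grey (238,267) in the cradle, purple (237,345), purple (180,231) and blue (265,204). The bare aluminium one at (238,267) fits, with its neck to the left (+y). In the side picture it is at (263,335). The head is at (412,262), with its port visible. Next I'll check the choice in one crop and fit the axes.

```bash
cat > m.py <<'E'
from h import *
np.set_printoptions(precision=4,suppress=True)
for n in("top","side"):
    f=grab_frame(n);w=cloud(f).reshape(-1,3)
    w=w[~np.isnan(w[:,0])]
    # tube top
    p=w[(abs(w[:,0]-.54)<.07)&(abs(w[:,1]-.17)<.07)&(w[:,2]>.048)]
    c,(sz),a=cv2.minAreaRect(p[:,:2].astype(np.float32))
    top=p[p[:,2]>.06];
    vx=cv2.fitLine(top[:,:2].astype(np.float32),cv2.DIST_HUBER,0,.01,.01).ravel()
    ax=vx[:2]*np.sign(vx[1]);s=(p[:,:2]-vx[2:])@ax
    print(n,"tube",len(p),c,sz,a,"axis",ax,"pt",vx[2:],"ends",vx[2:]+ax*np.percentile(s,1),vx[2:]+ax*np.percentile(s,99))
    st=(top[:,:2]-vx[2:])@ax; print(" sleeve ends",vx[2:]+ax*np.percentile(st,1),vx[2:]+ax*np.percentile(st,99),"zmax",np.percentile(p[:,2],[50,99]))
    for lo,hi in((.125,.138),(.1395,.147),(.103,.110),(.095,.102)):
        q=w[(w[:,0]>.44)&(w[:,0]<.65)&(w[:,1]<-.05)&(w[:,1]>-.28)&(w[:,2]>lo)&(w[:,2]<hi)]
        if hi<.12: print("  box",lo,cv2.minAreaRect(q[:,:2].astype(np.float32)))
        print("  port",lo,len(q),np.median(q,0) if len(q) else 0,np.percentile(q,[3,97],0) if len(q) else 0)
    if n=="top": save(f,"c.png",(190,170,470,320),2.8)
    r=cv2.minAreaRect(np.argwhere(f["depth"]>9).astype(np.float32)) if 0 else None
E
python3 m.py
```

```text
top tube 949 (0.5424658060073853, 0.17582160234451294) (0.09084928780794144, 0.04279545322060585) 75.54376983642578 axis [0.2486 0.9686] pt [0.5396 0.1657] ends [0.5311 0.1326] [0.553  0.2179]
 sleeve ends [0.5311 0.1325] [0.5521 0.2143] zmax [0.062  0.0689]
  port 0.125 28 [ 0.5339 -0.1323  0.131 ] [[ 0.5286 -0.1463  0.126 ]
 [ 0.5539 -0.1282  0.1377]]
  port 0.1395 242 [ 0.5435 -0.1431  0.1424] [[ 0.5303 -0.1558  0.1401]
 [ 0.5559 -0.1299  0.145 ]]
  box 0.103 ((0.5753700733184814, -0.16631726920604706), (0.0884859710931778, 0.1841428130865097), 71.75646209716797)
  port 0.103 526 [ 0.541  -0.1514  0.1051] [[ 0.5066 -0.2279  0.1031]
 [ 0.6477 -0.1145  0.1092]]
  box 0.095 ((0.5714147686958313, -0.16413921117782593), (0.09925468266010284, 0.1901565045118332), 72.58248138427734)
  port 0.095 2590 [ 0.5375 -0.1578  0.0999] [[ 0.4794 -0.2128  0.096 ]
 [ 0.6335 -0.1021  0.1018]]
side tube 1333 (0.5416849851608276, 0.17869047820568085) (0.0898166298866272, 0.0426221638917923) 75.37213134765625 axis [0.3261 0.9453] pt [0.5354 0.1666] ends [0.5254 0.1375] [0.5542 0.2209]
 sleeve ends [0.5254 0.1376] [0.5536 0.2192] zmax [0.0622 0.0691]
  port 0.125 94 [ 0.5362 -0.1287  0.1316] [[ 0.5287 -0.1429  0.1252]
 [ 0.5525 -0.125   0.1376]]
  port 0.1395 181 [ 0.5426 -0.1384  0.1432] [[ 0.53   -0.1536  0.1402]
 [ 0.5564 -0.1267  0.145 ]]
  box 0.103 ((0.5744445323944092, -0.1624452769756317), (0.08764716237783432, 0.18729817867279053), 71.38679504394531)
  port 0.103 424 [ 0.5367 -0.1418  0.1058] [[ 0.4998 -0.2239  0.1031]
 [ 0.6474 -0.1105  0.1093]]
  box 0.095 ((0.5677732229232788, -0.15987247228622437), (0.09997514635324478, 0.18436051905155182), 73.17887115478516)
  port 0.095 1564 [ 0.5205 -0.1413  0.1004] [[ 0.4765 -0.2112  0.0957]
 [ 0.6381 -0.0955  0.1019]]
```

View pics/c.png

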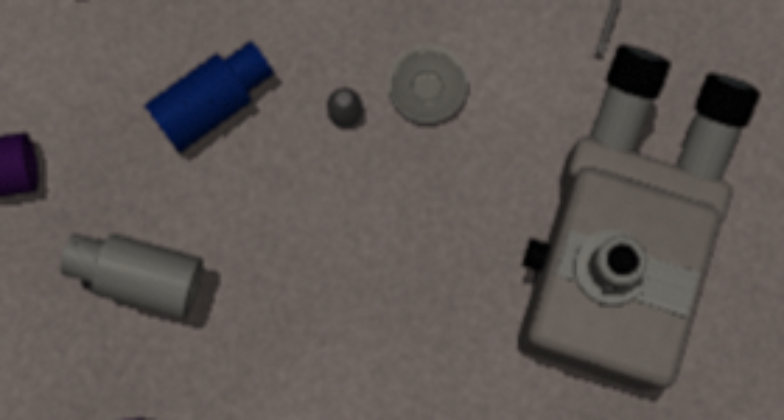

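The crop shows the bare aluminium tube at (135,275) with its neck to the left, lying in the cradle. The head is at right with the port at (620,262). The tube's centre is about (0.542, 0.177), its axis (0.25, 0.97), and the port is near (0.543, -0.141). Moving above the tube now.

>>> {"fn": "play_rows", "kwargs": {
  "plan": [
    [[-0.955,-0.648,0.1],[0,0,0],-1],
    [[-0.955,-0.648,0.1],[0,0,0],-1],
    [[-0.955,-0.648,0.1],[0,0,0],-1],
    [[-0.955,-0.648,0.1],[0,0,0],-1],
    [[-0.955,-0.648,0.1],[0,0,0],-1],
    [[-0.955,-0.648,0.1],[0,0,0],-1],
    [[-0.955,-0.648,0.1],[0,0,0],-1],
    [[-0.955,-0.648,0.1],[0,0,0],-1],
    [[-0.955,-0.648,0.1],[0,0,0],-1],
    [[-0.955,-0.648,0.1],[0,0,0],-1],
    [[-0.955,-0.648,0.1],[0,0,0],-1],
    [[-0.955,-0.648,0.1],[0,0,0],-1],
    [[-0.955,-0.648,0.1],[0,0,0],-1],
    [[-0.955,-0.648,0.1],[0,0,0],-1],
    [[-0.955,-0.648,0.1],[0,0,0],-1],
    [[-0.955,-0.648,0.1],[0,0,0],-1],
    [[-0.955,-0.648,0.1],[0,0,0],-1],
    [[-0.955,-0.648,0.1],[0,0,0],-1],
    [[-0.955,-0.648,0.1],[0,0,0],-1],
    [[-0.955,-0.648,0.1],[0,0,0],-1]
  ]
}}

```text
clock: 3.6
position: [0.5398, 0.1664, 0.1953]
tool_rot: [3.141, 0.0, 2.88]
force: [0.3, 0.6, 0.3]
grip_width: 0.0855
finger_force: 0.0
```

>>> {"fn": "play_rows", "kwargs": {
  "plan": [
    [[0,0,0],[0,0,1],-1],
    [[0,0,0],[0,0,1],-1],
    [[0,0,0],[0,0,1],-1],
    [[0,0,0],[0,0,1],-1],
    [[0,0,0],[0,0,1],-1],
    [[0,0,0],[0,0,1],-1],
    [[0,0,0],[0,0,1],-1],
    [[0,0,0],[0,0,1],-1],
    [[0,0,0],[0,0,1],-1],
    [[0,0,0],[0,0,1],-1],
    [[0,0,0],[0,0,0.4],-1],
    [[0,0,0],[0,0,0],-1]
  ]
}}

```text
clock: 5.1
position: [0.5391, 0.1673, 0.1953]
tool_rot: [3.141, 0.0, 1.32]
force: [-1.2, 0.4, -0.3]
grip_width: 0.0854
finger_force: 0.0
```

```bash
python3 - <<'E'
from h import *
np.set_printoptions(precision=4,suppress=True)
s=bot.observe();print(s["qpos"],s["position"],s["tool_rot"],s["force"])
f=grab_frame("wrist");save(f,"w1.png")
w=cloud(f).reshape(-1,3);w=w[~np.isnan(w[:,0])]
p=w[(abs(w[:,0]-.54)<.07)&(abs(w[:,1]-.17)<.07)&(w[:,2]>.04)&(w[:,2]<.08)]
print(len(p),cv2.minAreaRect(p[:,:2].astype(np.float32)),np.percentile(p,[1,50,99],0))
E
```

```text
[-0.7434  0.5322  0.4773  1.8305 -0.3141  0.8541 -0.3642] [0.5391 0.1673 0.1953] [3.1415 0.0001 1.3205] [-1.2039  0.389  -0.3458]
8046 ((0.5408669114112854, 0.17749567329883575), (0.0903184711933136, 0.044085241854190826), 75.68761444091797) [[0.5136 0.1337 0.0459]
 [0.5418 0.1783 0.0625]
 [0.5638 0.222  0.0684]]
```

View pics/w1.png

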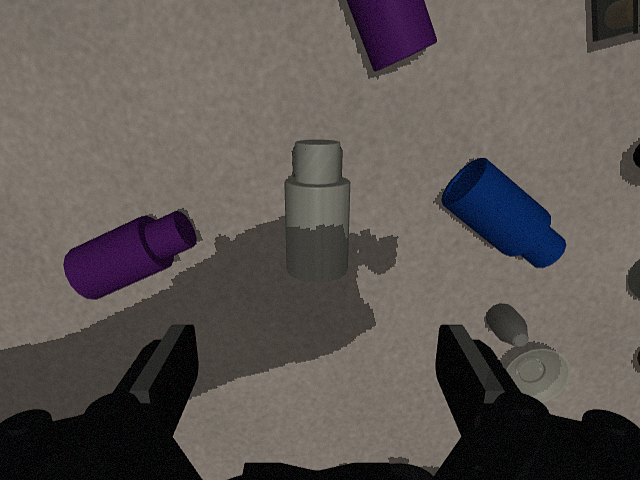

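The wrist view shows the grey tube centred between the jaws at (317,210), with its neck up in the image. The blue and purple look-alikes are clear to the sides. Before grasping I'll test whether the tilt is reachable.

>>> {"fn": "play_rows", "kwargs": {
  "plan": [
    [[0,0,0],[0,1,0],-1],
    [[0,0,0],[0,1,0],-1],
    [[0,0,0],[0,1,0],-1],
    [[0,0,0],[0,1,0],-1],
    [[0,0,0],[0,1,0],-1],
    [[0,0,0],[0,1,0],-1],
    [[0,0,0],[0,1,0],-1],
    [[0,0,0],[0,0,0],-1]
  ]
}}

```text
clock: 6.15
position: [0.537, 0.1653, 0.1863]
tool_rot: [-3.118, -0.913, 1.304]
force: [0.4, 0.8, 0.8]
grip_width: 0.0852
finger_force: 0.0
```

```bash
python3 - <<'E'
from h import *
np.set_printoptions(precision=4,suppress=True)
s=bot.observe();print(s["qpos"],s["position"],s["tool_rot"],s["force"])
E
```

```text
[ 0.3613  0.6284 -0.43    2.0761 -1.2453  0.6825  0.8622] [0.537  0.1653 0.1863] [-3.1176 -0.9134  1.304 ] [0.3536 0.7979 0.8221]
```

Joint 5 hits its limit here. I'll try yawing the tool towards the base, which should relieve joint 5, and then tilting further.

>>> {"fn": "play_rows", "kwargs": {
  "plan": [
    [[0,0,0],[0.8,0,-0.6],-1],
    [[0,0,0],[0.8,0,-0.6],-1],
    [[0,0,0],[0.8,0,-0.6],-1],
    [[0,0,0],[0.8,0,-0.6],-1],
    [[0,0,0],[0.8,0,-0.6],-1],
    [[0,0,0],[0,0.9,0],-1],
    [[0,0,0],[0,0,0],-1]
  ]
}}

```text
clock: 7.02
position: [0.5362, 0.1682, 0.1854]
tool_rot: [-3.094, -1.057, 2.037]
force: [-0.4, 0.1, 0.4]
grip_width: 0.0857
finger_force: 0.0
```

```bash
python3 - <<'E'
from h import *
from scipy.spatial.transform import Rotation as R
np.set_printoptions(precision=4,suppress=True)
s=bot.observe();print(s["qpos"],s["position"],s["tool_rot"],s["force"]);print(R.from_euler("xyz",s["tool_rot"]).as_matrix())
E
```

```text
[ 0.2358  0.8887 -0.3563  1.5646 -0.6523  1.3496  0.7834] [0.5362 0.1682 0.1854] [-3.0938 -1.0573  2.0374] [-0.4479  0.0803  0.3518]
[[-0.221   0.8734 -0.4341]
 [ 0.4387  0.4865  0.7555]
 [ 0.871  -0.0235 -0.4907]]
```

```bash
cat > go.py <<'E'
from h import *
from scipy.spatial.transform import Rotation as R
np.set_printoptions(precision=3,suppress=True)
def go(pos,rpy,cur=None):
    """turn first (about TCP), then shift, in tool units"""
    s=bot.observe(); p0=s["position"] if cur is None else cur[0]; r0=R.from_euler("xyz",s["tool_rot"] if cur is None else cur[1])
    r1=R.from_euler("xyz",rpy)
    rv=(r0.inv()*r1).as_rotvec()/.15; sh=r1.inv().apply(np.array(pos)-p0)/.025
    print("turn total",rv,"then shift total",sh)
    return pos,rpy
E
python3 - <<'E'
from go import *
d=np.array([np.cos(1.321),np.sin(1.321),0]);r=R.from_euler("xyz",[np.pi,.524,1.321]);z=r.as_matrix()[:,2];print(z)
G=np.array([.5384,.1678,.045])+.005*z
c=go(G-.1*z,[np.pi,.524,1.321]); go(G,c[1],c)
E
```

```text
[-0.124 -0.485 -0.866]
turn total [-1.633 -9.932  5.348] then shift total [2.817 0.09  1.06 ]
turn total [0. 0. 0.] then shift total [ 0. -0.  4.]
```

>>> {"fn": "play_rows", "kwargs": {
  "plan": [
    [[0,0,0],[-0.136,-0.828,0.446],-1],
    [[0,0,0],[-0.136,-0.828,0.446],-1],
    [[0,0,0],[-0.136,-0.828,0.446],-1],
    [[0,0,0],[-0.136,-0.828,0.446],-1],
    [[0,0,0],[-0.136,-0.828,0.446],-1],
    [[0,0,0],[-0.136,-0.828,0.446],-1],
    [[0,0,0],[-0.136,-0.828,0.446],-1],
    [[0,0,0],[-0.136,-0.828,0.446],-1],
    [[0,0,0],[-0.136,-0.828,0.446],-1],
    [[0,0,0],[-0.136,-0.828,0.446],-1],
    [[0,0,0],[-0.136,-0.828,0.446],-1],
    [[0,0,0],[-0.136,-0.828,0.446],-1],
    [[0.7,0.02,0.265],[0,0,0],-1],
    [[0.7,0.02,0.265],[0,0,0],-1],
    [[0.7,0.02,0.265],[0,0,0],-1],
    [[0.7,0.02,0.265],[0,0,0],-1],
    [[0,0,0],[0,0,0],-1]
  ]
}}

```text
clock: 9.15
position: [0.5502, 0.214, 0.128]
tool_rot: [-3.141, 0.521, 1.32]
force: [0.6, -0.6, -0.4]
grip_width: 0.0851
finger_force: 0.0
```

```bash
python3 - <<'E'
from go import *
r=R.from_euler("xyz",[np.pi,.524,1.321]);z=r.as_matrix()[:,2]
G=np.array([.5384,.1678,.045])+.005*z
print(bot.observe()["qpos"]);c=go(G-.1*z,[np.pi,.524,1.321]); go(G,c[1])
E
```

```text
[-0.838  0.839  0.33   1.526  0.113  1.197 -0.877]
turn total [-0.005 -0.022 -0.008] then shift total [ 0.01  -0.002  0.028]
turn total [-0.005 -0.022 -0.008] then shift total [ 0.01  -0.002  4.028]
```

Good. Descend, then close gently.

>>> {"fn": "play_rows", "kwargs": {
  "plan": [
    [[0,0,0.5],[0,0,0],-1],
    [[0,0,0.5],[0,0,0],-1],
    [[0,0,0.5],[0,0,0],-1],
    [[0,0,0.5],[0,0,0],-1],
    [[0,0,0.5],[0,0,0],-1],
    [[0,0,0.5],[0,0,0],-1],
    [[0,0,0.5],[0,0,0],-1],
    [[0,0,0.5],[0,0,0],-1],
    [[0,0,0],[0,0,0],-1],
    [[0,0,0],[0,0,0],1],
    [[0,0,0],[0,0,0],1],
    [[0,0,0],[0,0,0],1],
    [[0,0,0],[0,0,0],1],
    [[0,0,0],[0,0,0],1],
    [[0,0,0],[0,0,0],1],
    [[0,0,0],[0,0,0],1]
  ],
  "newtons": 50
}}

```text
clock: 11.15
position: [0.539, 0.1658, 0.0432]
tool_rot: [3.139, 0.519, 1.318]
force: [3.4, 0.4, 5.3]
grip_width: 0.0431
finger_force: 50.2
```

>>> {"fn": "play_rows", "kwargs": {
  "plan": [
    [[-0.4,0,-0.69],[0,0,0],1],
    [[-0.4,0,-0.69],[0,0,0],1],
    [[-0.4,0,-0.69],[0,0,0],1],
    [[-0.4,0,-0.69],[0,0,0],1],
    [[-0.4,0,-0.69],[0,0,0],1],
    [[-0.4,0,-0.69],[0,0,0],1],
    [[0,0,0],[0,0,0],1]
  ]
}}

```text
clock: 12.02
position: [0.5384, 0.1651, 0.1636]
tool_rot: [3.139, 0.518, 1.318]
force: [-0.0, -0.5, -2.8]
grip_width: 0.0427
finger_force: 51.3
```

```bash
cat >> go.py <<'E'
RG=R.from_euler("xyz",[3.139,.519,1.318]);PG=np.array([.539,.1658,.0432])
M=RG.inv().apply(np.array([.5298,.1339,.045])-PG) # mouth in tool
AX=RG.inv().apply([np.cos(1.321),np.sin(1.321),0])
E
python3 - <<'E'
from go import *
s=bot.observe();print(s["position"],s["tool_rot"],s["force"],s["grip_width"],M,AX)
rpy=[3.139,.519-np.pi/2,2.037];r=R.from_euler("xyz",rpy);print("axis",r.apply(AX))
p=np.array([.50,.08,.010])-r.apply(M);print(p)
go(p,rpy)
f=grab_frame("wrist");save(f,"w2.png")
E
```

```text
[0.538 0.165 0.164] [3.139 0.518 1.318] [-0.047 -0.479 -2.75 ] 0.042703128037404475 [-0.03  -0.001  0.015] [ 0.868 -0.002 -0.496]
axis [-0.003 -0.001  1.   ]
[0.5   0.082 0.043]
turn total [ 1.401  9.988 -5.09 ] then shift total [-5.314 -2.866  0.403]
```

View pics/w2.png

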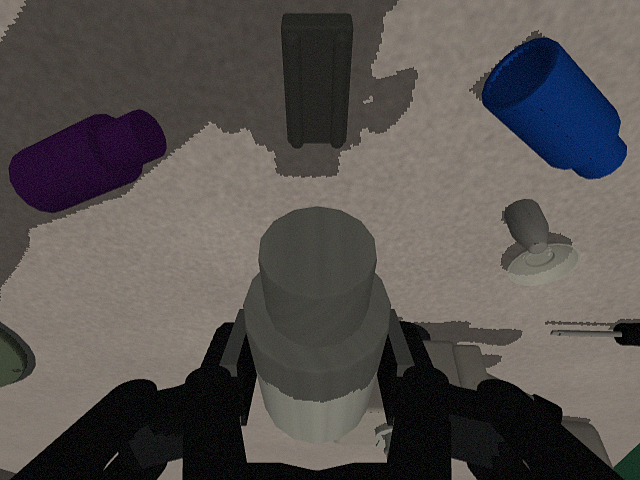

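The tube is held squarely between the jaws (centre about (317,300)), and the cradle is empty at (317,80). Now the turn to upright.

>>> {"fn": "play_rows", "kwargs": {
  "plan": [
    [[0,0,0],[0.117,0.832,-0.424],1],
    [[0,0,0],[0.117,0.832,-0.424],1],
    [[0,0,0],[0.117,0.832,-0.424],1],
    [[0,0,0],[0.117,0.832,-0.424],1],
    [[0,0,0],[0.117,0.832,-0.424],1],
    [[0,0,0],[0.117,0.832,-0.424],1],
    [[0,0,0],[0.117,0.832,-0.424],1],
    [[0,0,0],[0.117,0.832,-0.424],1],
    [[0,0,0],[0.117,0.832,-0.424],1],
    [[0,0,0],[0.117,0.832,-0.424],1],
    [[0,0,0],[0.117,0.832,-0.424],1],
    [[0,0,0],[0.117,0.832,-0.424],1],
    [[0,0,0],[0,0,0],1]
  ]
}}

```text
clock: 13.7
position: [0.5376, 0.1635, 0.1595]
tool_rot: [-3.13, -1.053, 2.022]
force: [-0.3, 0.1, -1.4]
grip_width: 0.043
finger_force: 51.5
```

```bash
cat > st.py <<'E'
from go import *
s=bot.observe();r=R.from_euler("xyz",s["tool_rot"]);print(s["position"],s["tool_rot"],s["force"],s["grip_width"],"q",s["qpos"])
print("mouth",s["position"]+r.apply(M),"axis",r.apply(AX))
rpy=[3.139,.519-np.pi/2,2.037];r=R.from_euler("xyz",rpy)
for z in(.05,.006):go(np.array([.50,.08,z])-r.apply(M),rpy)
for n in("top","side"):
    w=cloud(grab_frame(n)).reshape(-1,3);c=s["position"]
    # topmost neck face
    q=w[(np.hypot(w[:,0]-c[0],w[:,1]-c[1])<.045)&(w[:,2]>c[2]+.03)]
    print(n,len(q),np.nanpercentile(q[:,2],98) if len(q) else 0)
E
python3 st.py
```

```text
[0.538 0.164 0.16 ] [-3.13  -1.053  2.022] [-0.338  0.055 -1.446] 0.04297078614898262 q [ 0.303  0.925 -0.432  1.597 -0.623  1.255  0.784]
mouth [0.537 0.161 0.126] axis [0.004 0.001 1.   ]
turn total [-0.007 -0.008 -0.049] then shift total [-3.76  -2.805 -0.435]
turn total [-0.007 -0.008 -0.049] then shift total [-5.289 -2.808  0.438]
top 629 0.21834340379326247
side 1119 0.2199476449339716
```

>>> {"fn": "play_rows", "kwargs": {
  "plan": [
    [[-0.75,-0.56,-0.087],[0,0,0],1],
    [[-0.75,-0.56,-0.087],[0,0,0],1],
    [[-0.75,-0.56,-0.087],[0,0,0],1],
    [[-0.75,-0.56,-0.087],[0,0,0],1],
    [[-0.75,-0.56,-0.087],[0,0,0],1],
    [[-0.38,0,0.22],[0,0,0],1],
    [[-0.38,0,0.22],[0,0,0],1],
    [[-0.38,0,0.22],[0,0,0],1],
    [[-0.38,0,0.22],[0,0,0],1],
    [[0,0,0],[0,0,0],1],
    [[0,0,0],[0,0,0],1]
  ]
}}

```text
clock: 15.18
position: [0.5001, 0.0838, 0.0426]
tool_rot: [-3.139, -1.051, 2.033]
force: [0.0, 0.5, -2.4]
grip_width: 0.0432
finger_force: 51.5
```

```bash
python3 st.py | grep -v turn; python3 - <<'E'
from h import *
f=grab_frame("side");save(f,"s1.png",(180,220,400,400),3)
E
```

```text
[0.5   0.084 0.043] [-3.139 -1.051  2.033] [ 0.017  0.453 -2.353] 0.04321740943780422 q [ 0.403  1.084 -0.375  1.631 -0.537  1.188  0.967]
mouth [0.5   0.082 0.009] axis [-0.001  0.     1.   ]
top 466 0.10229352998842818
side 723 0.10240166767681005
```

View pics/s1.png

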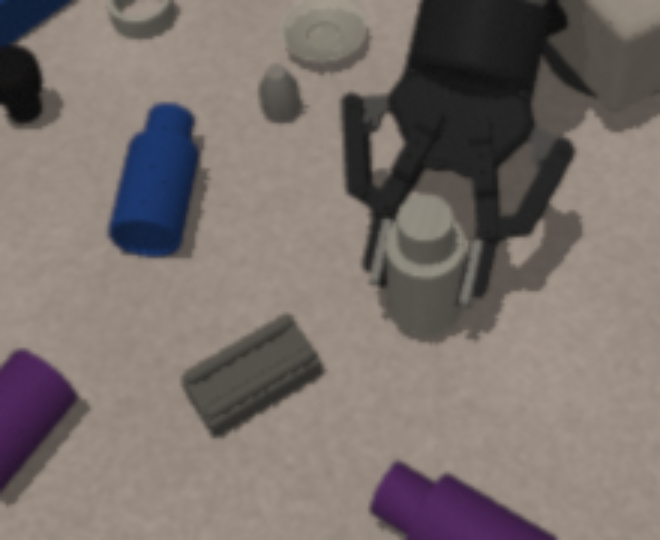

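The tube is upright in the jaws (crop centre about (425,280)), its mouth about 10 mm above the bench. Lowering until contact.

>>> {"fn": "play_rows", "kwargs": {
  "plan": [
    [[-0.1,0,0.06],[0,0,0],1],
    [[-0.1,0,0.06],[0,0,0],1],
    [[-0.05,0,0.03],[0,0,0],1],
    [[-0.05,0,0.03],[0,0,0],1],
    [[0,0,0],[0,0,0],1],
    [[0,0,0],[0,0,0],1]
  ]
}}

```text
clock: 16.08
position: [0.4999, 0.0838, 0.0337]
tool_rot: [-3.138, -1.051, 2.032]
force: [1.2, 0.7, -2.1]
grip_width: 0.0434
finger_force: 51.5
```

>>> {"fn": "play_rows", "kwargs": {
  "plan": [
    [[-0.05,0,0.03],[0,0,0],1],
    [[-0.03,0,0.02],[0,0,0],1],
    [[0,0,0],[0,0,0],1],
    [[0,0,0],[0,0,0],1]
  ]
}}

```text
clock: 16.58
position: [0.4999, 0.084, 0.033]
tool_rot: [-3.14, -1.053, 2.034]
force: [-2.5, -6.2, 18.4]
grip_width: 0.043
finger_force: 52.6
```

>>> {"fn": "play_rows", "kwargs": {
  "plan": [
    [[0.025,0,-0.015],[0,0,0],1],
    [[0,0,0],[0,0,0],1],
    [[0,0,0],[0,0,0],-1],
    [[0,0,0],[0,0,0],-1],
    [[0,0,0],[0,0,0],-1],
    [[0,0,0],[0,0,0],-1],
    [[0,0,0],[0,0,0],-1],
    [[0,0,0],[0,0,0],-1]
  ]
}}

```text
clock: 17.58
position: [0.4999, 0.0839, 0.032]
tool_rot: [-3.138, -1.051, 2.032]
force: [-0.2, -0.0, 0.8]
grip_width: 0.0856
finger_force: 0.0
```

```bash
cat > tb.py <<'E'
from h import *
np.set_printoptions(precision=4,suppress=True)
def tb(c=(.5,.082),zt=.09):
  for n in("top","side"):
    w=cloud(grab_frame(n)).reshape(-1,3)
    q=w[(np.hypot(w[:,0]-c[0],w[:,1]-c[1])<.03)&(abs(w[:,2]-zt)<.006)]
    if len(q):print(n,len(q),"neck centre",cv2.minEnclosingCircle(q[:,:2].astype(np.float32)),q.mean(0),"z pct",np.percentile(q[:,2],[50,95]))
if __name__=="__main__": tb()
E
python3 tb.py
```

```text
top 213 neck centre ((0.5010707974433899, 0.08079945296049118), 0.01506915781646967) [0.5007 0.0807 0.0901] z pct [0.0901 0.0927]
side 269 neck centre ((0.5014480352401733, 0.08393057435750961), 0.01584506966173649) [0.4999 0.0849 0.0905] z pct [0.0908 0.0927]
```

Standing upright at (0.50, 0.082), with the top at 0.0905 as expected. Lift off, then turn the tool to point down.

>>> {"fn": "play_rows", "kwargs": {
  "plan": [
    [[0.65,0,-0.375],[0,0,0],-1],
    [[0.65,0,-0.375],[0,0,0],-1],
    [[0.65,0,-0.375],[0,0,0],-1],
    [[0.65,0,-0.375],[0,0,0],-1],
    [[0.65,0,-0.375],[0,0,0],-1],
    [[0.65,0,-0.375],[0,0,0],-1],
    [[0.65,0,-0.375],[0,0,0],-1],
    [[0.65,0,-0.375],[0,0,0],-1],
    [[0,0,0],[0,-1,0],-1],
    [[0,0,0],[0,-1,0],-1],
    [[0,0,0],[0,-1,0],-1],
    [[0,0,0],[0,-1,0],-1],
    [[0,0,0],[0,-1,0],-1],
    [[0,0,0],[0,-1,0],-1],
    [[0,0,0],[0,-1,0],-1],
    [[0,0,0],[0,0,0],-1]
  ]
}}

```text
clock: 19.68
position: [0.4995, 0.0869, 0.1831]
tool_rot: [-3.141, -0.0, 2.041]
force: [-0.5, 0.3, -0.1]
grip_width: 0.0857
finger_force: 0.0
```

```bash
python3 - <<'E'
from go import *
from tb import tb
tb()
s=bot.observe();print(s["position"],s["tool_rot"],s["qpos"])
w=cloud(grab_frame("wrist")).reshape(-1,3)
q=w[(np.hypot(w[:,0]-.5,w[:,1]-.082)<.03)&(abs(w[:,2]-.09)<.006)]
print(cv2.minEnclosingCircle(q[:,:2].astype(np.float32)),q.mean(0))
go([.5005,.0825,.040],[np.pi,0,2.034])
E
```

```text
side 274 neck centre ((0.5009506344795227, 0.0836915373802185), 0.015310646034777164) [0.4997 0.0849 0.0904] z pct [0.0908 0.0926]
[0.5002 0.0839 0.1826] [-3.1401 -0.0024  2.0356] [-0.2317  0.422  -0.0651  1.9648  0.0357  0.7578  0.1478]
((0.4993579387664795, 0.08266960084438324), 0.015195997431874275) [0.4988 0.0837 0.0907]
turn total [-0.0121 -0.0165 -0.0014] then shift total [-0.0208 -0.005   5.693 ]
```

>>> {"fn": "play_rows", "kwargs": {
  "plan": [
    [[0,0,0.7],[0,0,0],-1],
    [[0,0,0.7],[0,0,0],-1],
    [[0,0,0.7],[0,0,0],-1],
    [[0,0,0.7],[0,0,0],-1],
    [[0,0,0.7],[0,0,0],-1],
    [[0,0,0.7],[0,0,0],-1],
    [[0,0,0.7],[0,0,0],-1],
    [[0,0,0.7],[0,0,0],-1],
    [[0,0,0],[0,0,0],-1],
    [[0,0,0],[0,0,0],1],
    [[0,0,0],[0,0,0],1],
    [[0,0,0],[0,0,0],1],
    [[0,0,0],[0,0,0],1],
    [[0,0,0],[0,0,0],1],
    [[0,0,0],[0,0,0],1],
    [[0,0,0],[0,0,0],1]
  ],
  "newtons": 80
}}

```text
clock: 21.82
position: [0.5004, 0.0836, 0.0431]
tool_rot: [-3.141, -0.001, 2.035]
force: [-2.4, -0.7, 14.7]
grip_width: 0.0427
finger_force: 79.4
```

>>> {"fn": "play_rows", "kwargs": {
  "plan": [
    [[0,0,-0.875],[0,0,0],1],
    [[0,0,-0.875],[0,0,0],1],
    [[0,0,-0.875],[0,0,0],1],
    [[0,0,-0.875],[0,0,0],1],
    [[0,0,-0.875],[0,0,0],1],
    [[0,0,-0.875],[0,0,0],1],
    [[0,0,-0.875],[0,0,0],1],
    [[0,0,-0.875],[0,0,0],1],
    [[-0.733,-0.207,0],[0,0,0],1],
    [[-0.733,-0.207,0],[0,0,0],1],
    [[-0.733,-0.207,0],[0,0,0],1],
    [[-0.733,-0.207,0],[0,0,0],1],
    [[-0.733,-0.207,0],[0,0,0],1],
    [[-0.733,-0.207,0],[0,0,0],1],
    [[-0.733,-0.207,0],[0,0,0],1],
    [[-0.733,-0.207,0],[0,0,0],1]
  ]
}}

```text
clock: 23.82
position: [0.5289, -0.0667, 0.2173]
tool_rot: [-3.14, -0.001, 2.035]
force: [0.4, 0.2, -2.1]
grip_width: 0.043
finger_force: 81.7
```

```bash
cat > port.py <<'E'
from go import *
s=bot.observe();print(s["position"],s["tool_rot"],s["force"],s["qpos"])
for n in("top","side","wrist"):
    f=grab_frame(n);w=cloud(f).reshape(-1,3)
    q=w[(np.hypot(w[:,0]-.543,w[:,1]+.141)<.03)&(abs(w[:,2]-.1425)<.0035)]
    if len(q)>9:print(n,len(q),"spigot",cv2.minEnclosingCircle(q[:,:2].astype(np.float32)),q.mean(0))
    q=w[(np.hypot(w[:,0]-.543,w[:,1]+.141)<.035)&(abs(w[:,2]-.106)<.0025)]
    if len(q)>9:print(n,len(q),"flange",cv2.minEnclosingCircle(q[:,:2].astype(np.float32)))
    # held tube, sleeve near tool
    for z,t in((s["position"][2]-.0431+.0905,"neck"),):
        q=w[(np.hypot(w[:,0]-s["position"][0],w[:,1]-s["position"][1])<.022)&(abs(w[:,2]-z)<.005)]
        if len(q)>9:print(n,len(q),t,cv2.minEnclosingCircle(q[:,:2].astype(np.float32)),q.mean(0))
    save(f,"p_%s_%d.png"%(n,s["clock"]*100))
E
python3 port.py
```

```text
[ 0.529 -0.067  0.217] [-3.14  -0.001  2.035] [ 0.375  0.164 -2.11 ] [ 0.032  0.411 -0.023  1.87   0.012  0.862  0.467]
side 40 spigot ((0.5365152955055237, -0.13936054706573486), 0.013230870477855206) [ 0.532 -0.139  0.142]
side 151 flange ((0.5424939393997192, -0.1415395438671112), 0.034251585602760315)
side 191 neck ((0.5252515077590942, -0.06557250767946243), 0.018017496913671494) [ 0.527 -0.064  0.264]
wrist 7029 neck ((0.5288721323013306, -0.06273981183767319), 0.019006693735718727) [ 0.525 -0.063  0.264]
```

>>> {"fn": "play_rows", "kwargs": {
  "plan": [
    [[-0.72,-0.204,0],[0,0,0],1],
    [[-0.72,-0.204,0],[0,0,0],1],
    [[-0.72,-0.204,0],[0,0,0],1],
    [[-0.72,-0.204,0],[0,0,0],1],
    [[0,0,0.35],[0,0,0],1],
    [[0,0,0.35],[0,0,0],1],
    [[0,0,0.35],[0,0,0],1],
    [[0,0,0],[0,0,0],1]
  ]
}}

```text
clock: 24.98
position: [0.5426, -0.1392, 0.1899]
tool_rot: [-3.139, -0.002, 2.035]
force: [-0.8, 0.5, -1.3]
grip_width: 0.043
finger_force: 81.7
```

```bash
python3 - <<'E'
from go import *
s=bot.observe();print(s["position"],s["tool_rot"],s["force"],s["moment"])
f=grab_frame("side");save(f,"s2.png",(300,110,480,250),4)
go([.543,-.1402,.185],[np.pi,0,2.035])
E
```

```text
[ 0.543 -0.139  0.19 ] [-3.139 -0.002  2.035] [-0.785  0.493 -1.288] [-0.002 -0.     0.   ]
turn total [-0.014 -0.01   0.003] then shift total [-0.034 -0.009  0.217]
```

View pics/s2.png

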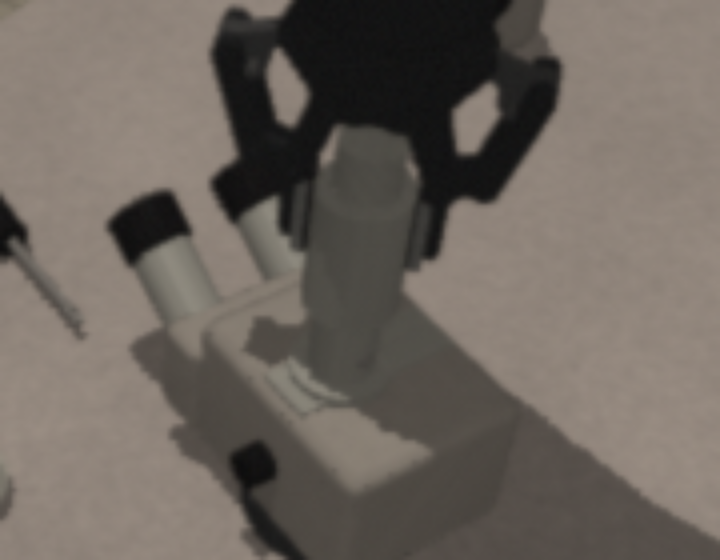

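The tube hangs over the spigot and looks coaxial (tube about (360,250), spigot about (345,360)). Descending gently while watching the force.

>>> {"fn": "play_rows", "kwargs": {
  "plan": [
    [[-0.03,-0.01,0.1],[0,0,0],1],
    [[0,0,0.1],[0,0,0],1],
    [[0,0,0.08],[0,0,0],1],
    [[0,0,0.06],[0,0,0],1],
    [[0,0,0],[0,0,0],1],
    [[0,0,0],[0,0,0],1]
  ]
}}

```text
clock: 25.78
position: [0.5431, -0.1405, 0.1823]
tool_rot: [-3.14, -0.001, 2.035]
force: [0.1, -0.5, -2.3]
grip_width: 0.0427
finger_force: 81.7
```

>>> {"fn": "play_rows", "kwargs": {
  "plan": [
    [[0,0,0.08],[0,0,0],1],
    [[0,0,0.08],[0,0,0],1],
    [[0,0,0.08],[0,0,0],1],
    [[0,0,0.08],[0,0,0],1],
    [[0,0,0],[0,0,0],1],
    [[0,0,0],[0,0,0],1]
  ]
}}

```text
clock: 26.52
position: [0.5431, -0.1405, 0.1742]
tool_rot: [-3.14, -0.001, 2.035]
force: [0.2, 0.3, -1.8]
grip_width: 0.0429
finger_force: 81.7
```

The mouth is 11 mm over the spigot with no side force. Continue past the balls.

>>> {"fn": "play_rows", "kwargs": {
  "plan": [
    [[0,0,0.08],[0,0,0],1],
    [[0,0,0.08],[0,0,0],1],
    [[0,0,0.08],[0,0,0],1],
    [[0,0,0.08],[0,0,0],1],
    [[0,0,0.08],[0,0,0],1],
    [[0,0,0.08],[0,0,0],1],
    [[0,0,0],[0,0,0],1]
  ]
}}

```text
clock: 27.4
position: [0.5432, -0.1405, 0.1622]
tool_rot: [-3.14, -0.001, 2.035]
force: [2.8, -0.7, -5.1]
grip_width: 0.0425
finger_force: 82.1
```

>>> {"fn": "play_rows", "kwargs": {
  "plan": [
    [[0,0,0.08],[0,0,0],1],
    [[0,0,0.08],[0,0,0],1],
    [[0,0,0.08],[0,0,0],1],
    [[0,0,0],[0,0,0],1]
  ]
}}

```text
clock: 27.9
position: [0.5431, -0.1405, 0.156]
tool_rot: [-3.14, -0.001, 2.035]
force: [3.8, -0.9, -5.8]
grip_width: 0.0431
finger_force: 82.0
```

>>> {"fn": "play_rows", "kwargs": {
  "plan": [
    [[0,0,0.08],[0,0,0],1],
    [[0,0,0.08],[0,0,0],1],
    [[0,0,0.06],[0,0,0],1],
    [[0,0,0.04],[0,0,0],1],
    [[0,0,0],[0,0,0],1],
    [[0,0,0],[0,0,0],1]
  ]
}}

```text
clock: 28.65
position: [0.543, -0.1405, 0.1495]
tool_rot: [-3.14, -0.001, 2.035]
force: [4.4, -1.2, -5.4]
grip_width: 0.0431
finger_force: 82.2
```

>>> {"fn": "play_rows", "kwargs": {
  "plan": [
    [[0,0,0.04],[0,0,0],1],
    [[0,0,0.02],[0,0,0],1],
    [[0,0,0],[0,0,0],1],
    [[0,0,0],[0,0,0],1]
  ]
}}

```text
clock: 29.15
position: [0.5433, -0.1406, 0.149]
tool_rot: [-3.141, -0.0, 2.035]
force: [-0.8, -0.6, 12.6]
grip_width: 0.0427
finger_force: 84.0
```

```bash
python3 - <<'E'
from h import *
s=bot.observe();print(s["position"],s["force"],s["moment"],s["tool_rot"])
for n in ("side","wrist"):
    w=cloud(grab_frame(n)).reshape(-1,3)
    q=w[(np.hypot(w[:,0]-.543,w[:,1]+.141)<.018)&(w[:,2]>.185)&(w[:,2]<.215)]
    print(n,len(q),np.percentile(q[:,2],[5,50,90,98]) if len(q) else 0)
E
```

```text
[ 0.54329182 -0.14062694  0.14901675] [-0.76936065 -0.61521755 12.58189579] [-0.07435977  0.06661709 -0.06445052] [-3.14076082e+00 -4.42381553e-04  2.03464240e+00]
side 234 [0.18652546 0.19644215 0.21109374 0.21455024]
wrist 10690 [0.1871653  0.19668758 0.21088617 0.21303002]
```

The seat is felt at the expected height (TCP 0.149, mouth 0.106). One small extra push, relax, release and go up.

>>> {"fn": "play_rows", "kwargs": {
  "plan": [
    [[0,0,0.02],[0,0,0],1],
    [[0,0,0],[0,0,0],1],
    [[0,0,-0.06],[0,0,0],1],
    [[0,0,0],[0,0,0],-1],
    [[0,0,0],[0,0,0],-1],
    [[0,0,0],[0,0,0],-1],
    [[0,0,0],[0,0,0],-1],
    [[0,0,0],[0,0,0],-1],
    [[0,0,-0.3],[0,0,0],-1],
    [[0,0,-0.7],[0,0,0],-1],
    [[0,0,-0.8],[0,0,0],-1],
    [[0,0,-0.8],[0,0,0],-1],
    [[0,0,-0.8],[0,0,0],-1],
    [[0,0,-0.8],[0,0,0],-1],
    [[0,0,-0.8],[0,0,0],-1],
    [[0,0,0],[0,0,0],-1],
    [[0,0,0],[0,0,0],-1]
  ]
}}

```text
clock: 31.38
position: [0.543, -0.1405, 0.2744]
tool_rot: [-3.14, -0.001, 2.035]
force: [0.3, 0.6, -1.0]
grip_width: 0.0854
finger_force: 0.0
```

```bash
python3 - <<'E'
from tb import *
tb((.543,-.141),.196)
w=cloud(grab_frame("wrist")).reshape(-1,3)
q=w[(np.hypot(w[:,0]-.543,w[:,1]+.141)<.025)]
for z in(.196,.171):
  a=q[abs(q[:,2]-z)<.005];
  if len(a)>9:
    A=np.c_[a[:,:2]-a[:,:2].mean(0),np.ones(len(a))];print(z,len(a),a.mean(0),"slope",np.linalg.lstsq(A,a[:,2],rcond=None)[0])
f=grab_frame("side");save(f,"s3.png",(300,110,480,250),4)
E
```

```text
top 273 neck centre ((0.5409295558929443, -0.1413373351097107), 0.015047510154545307) [ 0.5404 -0.1409  0.1978] z pct [0.1979 0.1999]
side 224 neck centre ((0.5412132143974304, -0.13828270137310028), 0.01540678646415472) [ 0.5396 -0.1361  0.1974] z pct [0.1983 0.2001]
0.196 2479 [ 0.5391 -0.139   0.1982] slope [ 0.0563 -0.0651  0.1982]
0.171 1697 [ 0.5373 -0.1317  0.1729] slope [ 0.0522 -0.0505  0.1729]
```

View pics/s3.png

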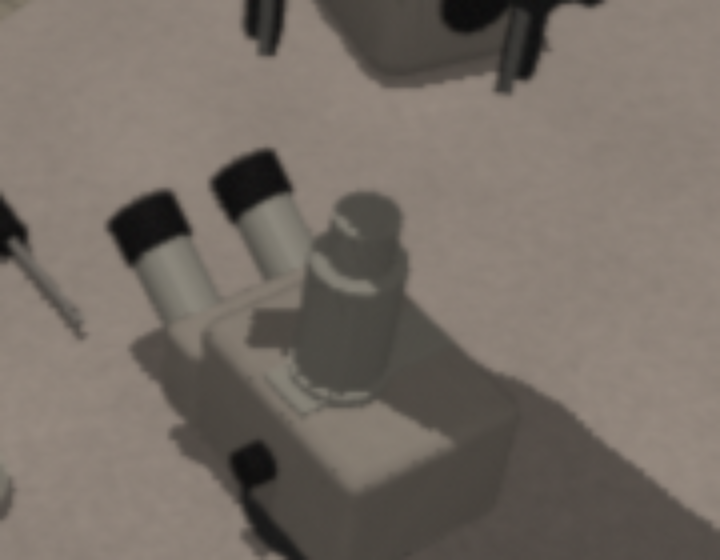

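The wrist depth shows the tube tilted about 0.08 rad and roughly 2 mm high. The relaxing move before release pulled it up slightly. I'll close the jaws and press down on top of the neck until it is flat on the seat.

>>> {"fn": "play_rows", "kwargs": {
  "plan": [
    [[0,0,0],[0,0,0],1],
    [[0,0,0],[0,0,0],1],
    [[0,0,0],[0,0,0],1],
    [[0,0,0],[0,0,0],1],
    [[0,0,0],[0,0,0],1],
    [[0,0,0],[0,0,0],1],
    [[0,0,0.55],[0,0,0],1],
    [[0,0,0.55],[0,0,0],1],
    [[0,0,0.55],[0,0,0],1],
    [[0,0,0.55],[0,0,0],1],
    [[0,0,0.1],[0,0,0],1],
    [[0,0,0],[0,0,0],1]
  ],
  "newtons": 40
}}

```text
clock: 33.08
position: [0.5432, -0.1405, 0.2167]
tool_rot: [-3.14, -0.001, 2.035]
force: [-0.6, 0.1, 0.0]
grip_width: 0.0002
finger_force: 0.0
```

>>> {"fn": "play_rows", "kwargs": {
  "plan": [
    [[0,0,0.08],[0,0,0],1],
    [[0,0,0.04],[0,0,0],1],
    [[0,0,0],[0,0,0],1],
    [[0,0,0],[0,0,0],1]
  ]
}}

```text
clock: 33.58
position: [0.5431, -0.1405, 0.2138]
tool_rot: [-3.14, -0.001, 2.035]
force: [0.4, 0.1, -0.6]
grip_width: -0.0001
finger_force: 0.0
```

>>> {"fn": "play_rows", "kwargs": {
  "plan": [
    [[0,0,0.04],[0,0,0],1],
    [[0,0,0.04],[0,0,0],1],
    [[0,0,0],[0,0,0],1],
    [[0,0,0],[0,0,0],1]
  ]
}}

```text
clock: 34.08
position: [0.543, -0.1405, 0.2117]
tool_rot: [-3.14, -0.001, 2.035]
force: [0.7, 0.3, 0.2]
grip_width: 0.0001
finger_force: 0.2
```

>>> {"fn": "play_rows", "kwargs": {
  "plan": [
    [[0,0,0.04],[0,0,0],1],
    [[0,0,0],[0,0,0],1],
    [[0,0,0],[0,0,0],1]
  ]
}}

```text
clock: 34.45
position: [0.5434, -0.1406, 0.211]
tool_rot: [-3.141, -0.001, 2.035]
force: [1.1, -0.3, 4.5]
grip_width: 0.0
finger_force: 2.5
```

Contact. Pressing on.

>>> {"fn": "play_rows", "kwargs": {
  "plan": [
    [[0,0,0.04],[0,0,0],1],
    [[0,0,0.02],[0,0,0],1],
    [[0,0,0],[0,0,0],1],
    [[0,0,0],[0,0,0],1]
  ]
}}

```text
clock: 34.95
position: [0.5444, -0.1409, 0.2104]
tool_rot: [3.14, 0.001, 2.035]
force: [4.2, -1.7, 14.5]
grip_width: 0.0002
finger_force: 7.4
```

>>> {"fn": "play_rows", "kwargs": {
  "plan": [
    [[0,0,0.03],[0,0,0],1],
    [[0,0,0.02],[0,0,0],1],
    [[0,0,0],[0,0,0],1],
    [[0,0,0],[0,0,0],1]
  ]
}}

```text
clock: 35.45
position: [0.5453, -0.1413, 0.2101]
tool_rot: [3.138, 0.003, 2.034]
force: [5.3, -2.8, 23.7]
grip_width: 0.0001
finger_force: 11.9
```

```bash
cat > t.py <<'E'
from h import *
np.set_printoptions(precision=4,suppress=True)
for n in("top","side","wrist"):
  w=cloud(grab_frame(n)).reshape(-1,3)
  q=w[(np.hypot(w[:,0]-.543,w[:,1]+.141)<.025)]
  for z in(.197,.171):
    a=q[abs(q[:,2]-z)<.005]
    if len(a)>30:
      A=np.c_[a[:,:2]-a[:,:2].mean(0),np.ones(len(a))];print(n,z,len(a),a.mean(0),"slope",np.linalg.lstsq(A,a[:,2],rcond=None)[0][:2])
E
python3 t.py
```

```text
top 0.197 74 [ 0.5376 -0.1345  0.1958] slope [ 0.0859 -0.0731]
top 0.171 172 [ 0.5384 -0.1321  0.1712] slope [ 0.0187 -0.0174]
side 0.197 122 [ 0.5391 -0.1337  0.1965] slope [ 0.0582 -0.0861]
side 0.171 218 [ 0.5385 -0.1309  0.1715] slope [ 0.0415 -0.061 ]
wrist 0.197 1814 [ 0.5371 -0.1336  0.1965] slope [ 0.0531 -0.0773]
wrist 0.171 2972 [ 0.5378 -0.1317  0.1716] slope [ 0.0268 -0.0406]
```

>>> {"fn": "play_rows", "kwargs": {
  "plan": [
    [[0,0,-0.1],[0,0,0],1],
    [[0,0,-0.6],[0,0,0],-1],
    [[0,0,-0.9],[0,0,0],-1],
    [[0,0,-0.9],[0,0,0],-1],
    [[0,0,0],[0,0,0],-1],
    [[0,0,0],[0,0,0],-1],
    [[0,0,0],[0,0,0],-1]
  ]
}}

```text
clock: 36.48
position: [0.5429, -0.1404, 0.2699]
tool_rot: [-3.139, -0.002, 2.035]
force: [0.7, 0.2, -0.8]
grip_width: 0.0853
finger_force: 0.0
```

```bash
cat > fit.py <<'E'
from h import *
from scipy.optimize import least_squares
np.set_printoptions(precision=4,suppress=True)
s=bot.observe();print(s["position"],s["tool_rot"])
def res(p,pts,zr,r):
    a=np.array([p[2],p[3],1.]);a/=np.linalg.norm(a)
    v=pts-np.array([p[0],p[1],zr]);return np.linalg.norm(v-np.outer(v@a,a),axis=1)-r
for n in("top","side","wrist"):
    w=cloud(grab_frame(n)).reshape(-1,3)
    q=w[np.hypot(w[:,0]-.542,w[:,1]+.14)<.03]
    a=q[(q[:,2]>.19)&(q[:,2]<.202)&(np.hypot(q[:,0]-.541,q[:,1]+.139)<.012)]
    A=np.c_[a[:,:2]-a[:,:2].mean(0),np.ones(len(a))];c=np.linalg.lstsq(A,a[:,2],rcond=None)[0]
    print(n,"top",len(a),a.mean(0),"lean from slope",-c[:2])
    m=q[(q[:,2]>.112)&(q[:,2]<.165)]
    if len(m)>60:
        o=least_squares(res,[.542,-.14,0,0],args=(m,.106,.022),loss="soft_l1",f_scale=.001)
        print("   sleeve",len(m),"mouth",o.x[:2],"lean",o.x[2:],"rms",np.sqrt(np.mean(o.fun**2)))
    b=w[(abs(w[:,0]-.543)<.06)&(abs(w[:,1]+.14)<.05)&(abs(w[:,2]-.1)<.003)]
    if len(b)>60:
        A=np.c_[b[:,:2]-b[:,:2].mean(0),np.ones(len(b))];print("   head top z",b.mean(0),"slope",np.linalg.lstsq(A,b[:,2],rcond=None)[0][:2])
E
python3 fit.py
```

```text
[ 0.5429 -0.1404  0.2699] [-3.139  -0.0018  2.0349]
top top 180 [ 0.541  -0.139   0.1966] lean from slope [-0.0061  0.0434]
   sleeve 133 mouth [ 0.5447 -0.1437] lean [-0.0177  0.0142] rms 0.00024457667945176545
   head top z [ 0.5295 -0.1425  0.1003] slope [ 0.0011 -0.011 ]
side top 115 [ 0.5405 -0.1386  0.1971] lean from slope [-0.0553  0.0893]
   sleeve 517 mouth [ 0.545  -0.1415] lean [-0.0204  0.0135] rms 0.0007789203579996384
   head top z [ 0.5289 -0.1358  0.1009] slope [-0.0004 -0.0137]
wrist top 1583 [ 0.5409 -0.1388  0.1972] lean from slope [-0.0139  0.0107]
   sleeve 1077 mouth [ 0.5433 -0.1422] lean [-0.0183  0.0107] rms 0.00018575068203715084
   head top z [ 0.5303 -0.1387  0.1008] slope [-0.0012 -0.0098]
```

Pressing worked: all three cameras agree on a remaining lean of about 0.02 rad. The neck top is at about 0.196 after the roughly 0.6 mm height bias, so the tube is seated. Handing in.

```bash
python3 -c "
from workcell import bot
print(bot.job_done())"
```

```text
the job is handed in; nothing more can be done
None
```

The tube stood mouth down on the bench, was let go, and is now on the port: my last measurements put it at seat height, leaning about 0.02 rad and released. I handed the job in at about 37 s on the robot's clock, no verdict came back, and I did not re-measure the bystanders, though the arm met no unexpected contact.

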